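# Bring the pump bottle to the front of the bottle carousel and steady it

## Task

The bottle carousel on the bench is parked: pull its spring-loaded parking pin out to its outer stop, where it stays by itself, and only then turn the carousel by the bar handle on top until the pump bottle (the tall one with the wide dished metal top) stands squarely at the front, in line with the pointed tongue of the base. Finish holding: keep a firm grip on the handle so that the tray stands still while a colleague presses the pump, and do not let go. All bottles and jars stay standing in their cups, the pin stays out, and the other things on the bench are left where they are.

Things in the scene. Friction and masses are not known exactly. Their poses are not given: they have to be found in the camera images.
- base: Fixed round grey base of the carousel, 250 mm across, 30 mm high; origin on the bench at the turning axis, z up. Its front is its -x side, marked by a flat tongue 36 mm wide that ends in a point 172 mm from the axis. On its +y side an arm carries the parking pin's aluminium housing (34 x 34 mm, 58 mm high, outer face 180 mm from the axis). Turned up to 0.5 rad from square with the robot.
- tray: White turning tray, 244 mm across, deck 46 mm up; origin on the bench on the axis; its x axis is the base's while parked. Five grey ring cups (65 mm across, 16 mm high) 72 degrees apart, centres 82 mm from the axis; parked, one is at the front. Pin in: two rim lugs straddle it, no turning. Pin out: free both ways, endless (0.03 N m friction, soon stops). The pin fits at the parked angle only.
- handle (a point): Centre of the black bar handle on the tray's 12 mm post, 210 mm above the bench on the turning axis, higher than all else on the tray. The bar is 84 mm long along the tray's x axis, 16 mm wide and 20 mm high (200 to 220 mm above the bench); grip it across its width from above. Axes as the tray's.
- lock (a joint): Travel of the parking pin in m: 0 is fully in (tray locked), 0.014 is fully out at the outer stop (tray free). A spring ball resists with about 5 N at first; past about 8 mm the pin snaps to the outer stop and stays there; let go of before that it springs back in. Pushing it in again takes about 5 N.
- lock_knob (a point): Centre of the pin's black round pull knob: 26 mm in diameter, 26 mm long, axis level and 40 mm above the bench, 212 mm from the turning axis when in. Its frame has the base's axes, and the pin pulls straight out along +y, away from the turning axis. There is free space above and on both sides of the knob, 19 mm between it and the housing's face; grip it from above, with a finger on either side.
- front (a point): Point on the base's front line where the middle of the pump bottle's foot belongs: 82 mm from the turning axis towards the tongue (base -x), 46 mm above the bench. It does not turn with the tray.
- pump: The pump dispenser: white plastic bottle 52 mm in diameter, black collar, and on top a dished aluminium press plate 47 mm across with a small nipple in its middle; 123 mm tall in all, the tallest on the tray. Origin at the centre of its underside, z up. Standing loose in one of the four cups that are not at the front when parked; which one varies.
- oiler: Needle oiler: white bottle 52 mm in diameter with a black cone ending in a fine needle, 112 mm tall. Origin under its centre. Stands loose in a cup.
- grease: Low black grease pot with a wide flat white lid, 54 mm in diameter, 50 mm tall. Origin under its centre. Stands loose in a cup.
- tin: Plain aluminium tin, 52 mm in diameter, 85 mm tall. Origin under its centre. Stands loose in a cup.
- swabs: Glass jar with an aluminium screw lid, 52 mm in diameter, 92 mm tall. Origin under its centre. Stands loose in the cup that is at the front when parked.
- driver: Screwdriver lying on the bench; leave it.
- lens: Round black lens case with a glass window, 60 mm across, 12 mm high, on the bench; leave it.
- nozzle: Stepped copper nozzle standing on the bench, 32 mm across, 46 mm high; leave it.
- caliper: Digital caliper lying on the bench, about 215 mm long; leave it.
- spool: Small black spool of copper wire standing flat, 64 mm across, 30 mm high, behind the carousel; leave it.
- wipes: Cardboard box of lens wipes, 120 x 120 x 62 mm; leave it.
- bin: Small blue open bin with turned metal parts in it, 150 x 100 x 75 mm; leave it.
Things that resemble listed ones, but are neither listed nor needed, are in the scene too. What is shaped like the oiler but yellow is not meant.

How it is judged:
By the outcome, as a careful person would: the job done as asked, in the order asked, and still so for the second after the job is handed in, while the arm keeps its last pose, push and grip.
It also fails if it takes over 54 s, if anything falls off the work surface, if the arm or the gripper's body presses on something with over 40 N, if the wrist force passes 120 N, or if a joint passes its speed limit or range.

## Robot

A 7-joint arm with a two-finger parallel gripper is mounted at the origin on the work surface. World frame = base frame: x ahead of the robot, y to its left, z up, the work surface at z = 0. Lengths are in m, angles in rad, forces in N, time in s.
With the tool pointing down it reaches from about 0.425 to 0.925 m from the base axis. Payload 6.8 kg.
Tool frame: the origin (TCP) lies on the centre line of the jaws, within the pads' length; the fingertips stand 8 mm ahead of it and the grasp point (between the pads) lies 11 mm behind it (bot.tips_ahead is the distance from the TCP to the fingertips, in m); z points along the fingers, y is the line along which they close (so a half turn about z gives the same grasp; the last joint's range is limited). The gripper opens to 85 mm and grips with 20 to 120 N. Pads are 22 mm wide; open, the fingers measure 114 mm over their backs; the gripper's body (76 mm by 85 mm) begins 54 mm behind the grasp point. The pads swing forward as they close: fully open they stand 13 mm farther back than shut.
Start: joints at [-1.266, 0.477, 0.022, 1.555, -0.011, 1.109, -0.083], TCP at [0.271, 0.618, 0.239] pointing down, gripper open.
Joint ranges: [-2.96, 2.96], [-0.34, 2.1], [-1.41, 1.46], [0.24, 2.44], [-1.37, 4.51], [0.17, 1.92], [-2.96, 2.96]. Speed limits (rad/s): [2.39, 2.39, 3.14, 3.14, 3.14, 3.14, 3.14].

## Interface

Orientations are given as a unit quaternion [w, x, y, z].
In Python, from station import bot gives the robot as it stands.
- The arm moves only by the tool send_rows, never from a script. Its argument "deltas" is text: rows parted by semicolons, each of 4 numbers parted by spaces: the shift along the tool's x, y, z in m, then the turn about the tool's z in degrees. In form: x y z spin; .... A call has 1 to 5 rows; each row is the pose to reach, as a shift and turn from the pose commanded when the call began, along the tool's axes at that moment; what a row does not reach only later rows make up. A row lasts 1/10 s, in which the tool goes at most 50 mm and 8.59 degrees, less where a joint would pass 70% of its speed; a pose out of reach is approached as far as the arm can. A call with a gripper value outside its range is refused whole. "claw" is the opening, from 0 (shut) to 1 (fully open), set as the call begins (left out, the last holds). The fingers move at their own pace and stop on an object; "force" is the grip in N (left out, the last holds). Time passes only in rows, so rows that repeat a pose let the fingers close. It gives the time, the measured TCP pose, the force, the opening and the grip force at its end, in the units of the state.
- bot.get_obs(): the state, without advancing time (a new reading comes with each control period).
- bot.read_camera(name): name is "scene" or "top"; returns a dict with "img" (384x512x3 uint8, red, green, blue), "depth" (384x512 float32, m along the optical axis (not along the pixel's ray), 0 where there is no reading), "fx", "fy", "cx", "cy" (pixels), "dist_coeffs" ([k1, k2, p1, p2, k3] as OpenCV has them; the pictures are not rectified), "camera_from_world" (4x4, takes a point from world to camera coordinates). Camera axes: x right, y up, looking along -z (the intrinsics and any distortion apply to the point x, -y, -z); pixel columns grow to the right and rows downward; lengths in m; the calibration is good to about 2 mm. A picture is of the moment at which its call begins.
- bot.hand_in(): hands the job in; it is judged then, once.
Trained networks look in a picture, given as the dict that the camera call returned (one of the last four; its "shot" number tells which), for a name from the list of things; names that differ only in an ending like _2 or _b are one class to them, and where a whole thing is asked for, a point or a joint stands for the part that bears it (a point fixed in the world has none). Each returns a list of dicts, best first, with "confidence" (0 to 1); they miss things now and then, are a little off and sometimes report something else, mostly with a low value. They report only what shows in the picture. A call takes as long as a camera call. They do not tell look-alikes from the thing itself.
- bot.masks_of(picture, query): "mask" (384x512 bool, what is visible of it).
- bot.landmark_of(picture, query): "xyz" ([x, y, z] in m, in world coordinates, good to about 4 mm: a listed point, or the origin of a listed thing).
The state is a dict: "t": time; "q": joint angles; "joint_vel": joint speeds; "joint_torque": joint torques, N m; "eef_pos": TCP position; "tool_rot": TCP orientation; "contact_force": force on the tool from outside, world axes, zero at the start; "torque": the same for the moment, N m; "gripper_width": opening from 0.0 (shut) to 1.0 (fully open); "grasp_force": force on a finger pad.
Only numpy, scipy, OpenCV 4.12 (cv2) and the standard library are available. Lean on these libraries where they do the work, as an engineer would, in place of code of your own. Each camera call takes 0.05 s, during which the arm holds its last target. There are 200 camera calls.

## Working session

There is one attempt and no reset: what is moved stays moved. The work goes in short steps, Python scripts to look and compute and a tool call to move; the robot and the scene stay as the last step left them, time stands still between calls to the robot, and variables do not carry over. Pictures are saved under pics/ and viewed, at most 10 in all, crops included, and the job is handed in when it is done.

Besides the shell and the picture viewer there is one more tool, called after "Call:" as name(argument=value, ...) on one line, values as JSON. send_rows: Moves the arm, as the interface text tells. Its arguments: {"type":"object","properties":{"deltas":{"type":"string"},"claw":{"type":"number"},"force":{"type":"number"}},"required":["deltas"]}

```bash
mkdir -p pics; cat > h.py <<'E'
import numpy as np, cv2
from station import bot
def px(c,P):
    T=np.array(c["camera_from_world"]); p=T[:3,:3]@np.array(P,float)+T[:3,3]
    K=np.array([[c["fx"],0,c["cx"]],[0,c["fy"],c["cy"]],[0,0,1]])
    u,_=cv2.projectPoints(np.array([[p[0],-p[1],-p[2]]]),np.zeros(3),np.zeros(3),K,np.array(c["dist_coeffs"],float))
    return u.ravel()
def cloud(c):
    K=np.array([[c["fx"],0,c["cx"]],[0,c["fy"],c["cy"]],[0,0,1]])
    h,w=c["depth"].shape; g=np.stack(np.meshgrid(np.arange(w),np.arange(h)),-1).reshape(-1,1,2).astype(float)
    n=cv2.undistortPoints(g,K,np.array(c["dist_coeffs"],float)).reshape(h,w,2); d=c["depth"]
    P=np.stack([n[...,0]*d,-n[...,1]*d,-d],-1); T=np.array(c["camera_from_world"])
    return (P-T[:3,3])@T[:3,:3]
E
python3 - <<'E'
from h import *
ims=[]
for n in ["scene","top"]:
    c=bot.read_camera(n); cv2.imwrite(f"pics/{n}0.png",cv2.cvtColor(c["img"],cv2.COLOR_RGB2BGR))
    for q in ["base","handle","lock_knob","front","pump","oiler","grease","tin","swabs"]:
        for r in bot.landmark_of(c,q)[:3]: print(n,q,np.round(r["xyz"],3),round(r["confidence"],2),px(c,r["xyz"]).round())
print(bot.tips_ahead,bot.get_obs())
E
```

```text
scene base [ 0.521  0.054 -0.001] 0.6 [262. 223.]
scene handle [0.523 0.054 0.21 ] 0.74 [263. 177.]
scene handle [0.601 0.08  0.044] 0.32 [281. 222.]
scene lock_knob [0.592 0.257 0.042] 0.41 [314. 205.]
scene front [0.452 0.081 0.048] 0.68 [257. 203.]
scene pump [0.523 0.138 0.049] 0.63 [280. 206.]
scene pump [0.521 0.056 0.002] 0.59 [263. 223.]
scene oiler [ 0.443 -0.188  0.004] 0.66 [198. 236.]
scene oiler [ 0.521 -0.174 -0.006] 0.6 [213. 247.]
scene oiler [ 0.473 -0.009  0.043] 0.55 [242. 214.]
scene grease [0.603 0.081 0.045] 0.56 [282. 222.]
scene tin [ 0.568 -0.01   0.045] 0.64 [256. 226.]
scene tin [ 0.513 -0.466 -0.001] 0.57 [136. 279.]
scene swabs [0.444 0.086 0.049] 0.77 [257. 201.]
top base [0.521 0.057 0.001] 0.61 [234. 210.]
top base [ 0.608 -0.341 -0.006] 0.41 [360. 187.]
top handle [0.518 0.059 0.209] 0.81 [230. 198.]
top front [0.448 0.082 0.045] 0.59 [224. 232.]
top front [ 0.327 -0.244  0.004] 0.58 [331. 275.]
top front [0.525 0.14  0.051] 0.49 [206. 206.]
top pump [0.528 0.137 0.048] 0.84 [207. 205.]
top oiler [ 0.443 -0.19  -0.002] 0.82 [313. 237.]
top oiler [ 0.4
[... 273 characters left out ...]
238 ,  0.02239675,  1.55539928, -0.01148775,
        1.10928396, -0.08311817]), 'joint_vel': array([-4.45354419e-04, -1.76781324e-04,  9.83585637e-05, -1.26996511e-03,
        4.12970932e-05,  1.87429595e-03, -2.72355509e-04]), 'joint_torque': array([-6.05657060e-04, -5.96357024e+01,  1.60684749e+00, -2.81555897e+01,
        1.27201449e-02,  1.61744058e-03,  6.09658969e-06]), 'eef_pos': array([0.27078349, 0.61832795, 0.23929218]), 'tool_rot': array([-8.27637297e-07,  2.04942125e-01,  9.78774093e-01,  7.26253141e-06]), 'contact_force': array([0.73396928, 0.87145741, 0.84565906]), 'torque': array([-0.05031744,  0.017318  , -0.01194784]), 'grasp_force': 0.0, 'gripper_width': 1.0018902110750725}
```

```bash
python3 - <<'E'
import cv2,numpy as np
a=cv2.imread("pics/top0.png");b=cv2.imread("pics/scene0.png")
t=cv2.resize(a[150:290,150:350],(800,560),interpolation=cv2.INTER_CUBIC)
cv2.imwrite("pics/crop_top.png",t)
cv2.imwrite("pics/crop_scene.png",cv2.resize(b[150:290,170:370],(800,560),interpolation=cv2.INTER_CUBIC))
E
```

```text
(no output)
```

View pics/top0.png

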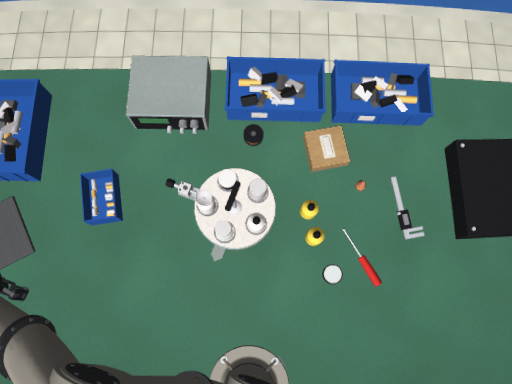

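View pics/crop_top.png

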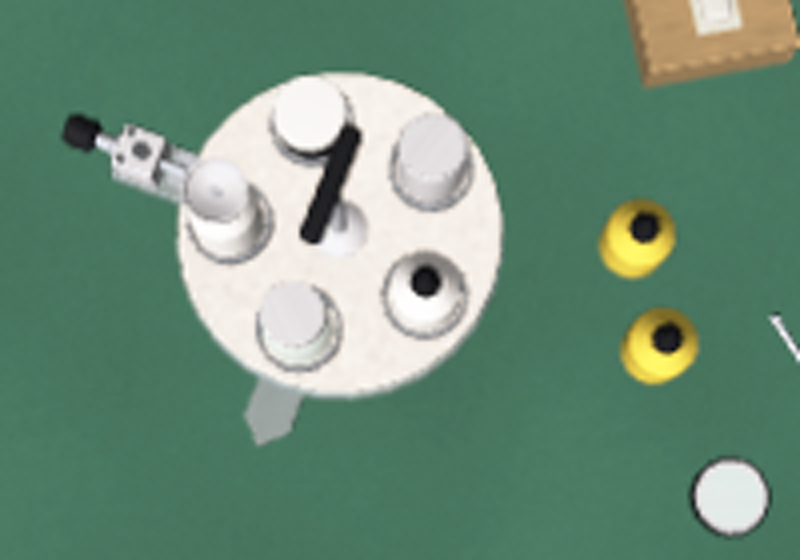

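View pics/crop_scene.png

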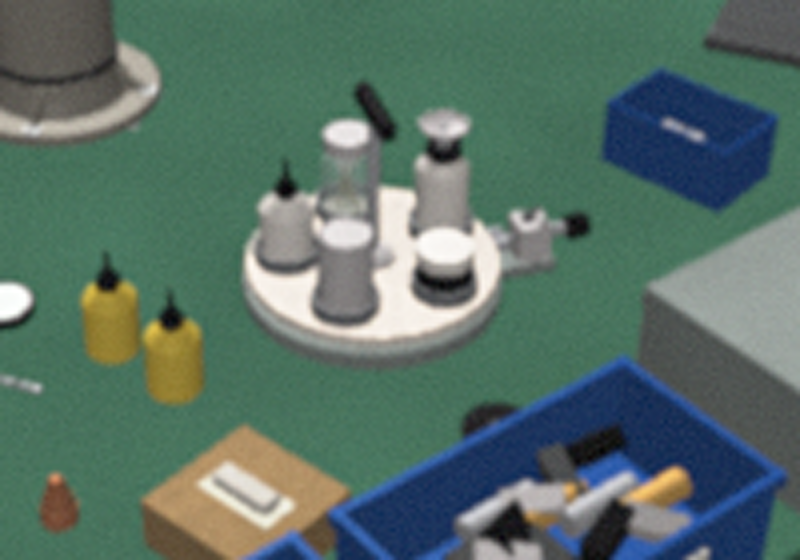

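Seen in the top view:
- The pump is at about (205,198), the tall bottle with a dished plate and nipple.
- The things it could be taken for are the tin (258,188) and the swab jar (224,230), which have flat lids, the oiler (256,220), and the two yellow oilers (309,209) and (315,236), which aren't meant.
- The tongue is at (218,252) and the knob at (170,183).

The crop confirms the pump. It needs +72° counter-clockwise.

```bash
cat >> h.py <<'E'
def go(P,yang):
    o=bot.get_obs(); w,x,y,z=o["tool_rot"]
    from scipy.spatial.transform import Rotation as Ro
    R=Ro.from_quat([x,y,z,w]).as_matrix(); a=np.degrees(np.arctan2(R[1,1],R[0,1]))
    print("shift mm",(R.T@(np.array(P)-o["eef_pos"])*1000).round(1),"spin",round((a-yang+180)%360-180,1),"yang",a.round(1),"pos",o["eef_pos"].round(4),"F",o["contact_force"].round(1),"w",round(o["gripper_width"],3),"grip",round(o["grasp_force"],1),"t",o["t"],"q",o["q"].round(2))
E
python3 - <<'E'
from h import *
A={"swabs":180,"pump":108,"grease":36,"tin":-36,"oiler":-108}
fx=[];S=[];D=[]
for n in ["scene","top"]:
    c=bot.read_camera(n); C=cloud(c)
    for q,a in A.items():
        rs=[r for r in bot.landmark_of(c,q) if abs(r["xyz"][2]-.046)<.02 and np.hypot(r["xyz"][0]-.522,r["xyz"][1]-.056)<.11]
        if rs: S.append([.082*np.cos(np.radians(a)),.082*np.sin(np.radians(a))]);D.append(rs[0]["xyz"][:2])
    # knob: points dark at height .03-.054 near expected
    I=c["img"].max(-1); m=(np.hypot(C[...,0]-.592,C[...,1]-.257)<.03)&(C[...,2]>.035)&(I<70)
    print(n,"knob",m.sum(),C[m].mean(0).round(3),C[m].min(0).round(3),C[m].max(0).round(3))
    m=(np.hypot(C[...,0]-.522,C[...,1]-.056)<.05)&(C[...,2]>.195)&(C[...,2]<.235)
    P=C[m][:,:2]; u,s,v=np.linalg.svd(P-P.mean(0)); print(" bar",m.sum(),P.mean(0).round(4),np.degrees(np.arctan2(v[0,1],v[0,0])).round(1),C[m][:,2].max())
    for q in ["lock_knob","handle","base"]:
        print(q,[(np.round(r["xyz"],3).tolist(),round(r["confidence"],2)) for r in bot.landmark_of(c,q)[:1]])
    # tongue
    dd=C[...,:2]-np.array([.522,.056]); r=np.hypot(dd[...,0],dd[...,1]); sat=np.ptp(c["img"].astype(int),axis=-1)
    m=(r>.130)&(r<.175)&(dd[...,0]<-.08)&(sat<25)&(C[...,2]<.05); print(" tongue ang",m.sum(),np.degrees(np.arctan2(dd[m][:,1],dd[m][:,0])).mean()-180)
S=np.array(S);D=np.array(D)
H=(S-S.mean(0)).T@(D-D.mean(0)); th=np.arctan2(H[0,1]-H[1,0],H[0,0]+H[1,1]); R=np.array([[np.cos(th),-np.sin(th)],[np.sin(th),np.cos(th)]])
t=D.mean(0)-R@S.mean(0); print("yaw",np.degrees(th),"axis",t,"res",np.abs(D-S@R.T-t).max())
k=R@[0,.212]+t; print("knob",k); go([k[0],k[1],.13],np.degrees(th))
E
```

```text
scene knob 29 [0.6   0.251 0.045] [0.587 0.239 0.035] [0.607 0.26  0.057]
 bar 83 [0.5292 0.0501] -18.8 0.22437311251669043
lock_knob [([0.596, 0.254, 0.046], 0.58)]
handle [([0.521, 0.052, 0.21], 0.89)]
base [([0.519, 0.058, 0.002], 0.78)]
 tongue ang 19 -281.205699749582
top knob 64 [0.593 0.253 0.049] [0.582 0.239 0.037] [0.605 0.266 0.059]
 bar 192 [0.5224 0.0533] 160.2 0.22558544618375842
lock_knob [([0.589, 0.257, 0.04], 0.48)]
handle [([0.521, 0.052, 0.209], 0.76)]
base [([0.521, 0.055, 0.003], 0.55)]
 tongue ang 124 -18.873225234638056
yaw -20.16977953698454 axis [0.52206 0.05582] res 0.005493857976451626
knob [0.59515827 0.2548191 ]
shift mm [-443.  -202.8  109.3] spin 86.5 yang 66.3 pos [0.2708 0.6183 0.2393] F [-0.7 -0.9 -0.1] w 1.004 grip 0.0 t 1.9 q [-1.27  0.48  0.02  1.56 -0.01  1.11 -0.08]
```

Call:
send_rows(deltas="-0.044 -0.020 0 8.5; -0.088 -0.041 0 17; -0.132 -0.061 0 25.5; -0.176 -0.081 0 34; -0.22 -0.102 0 42.5", claw=0.75, force=40)

```text
t: 2.4
eef_pos: [0.4325, 0.4352, 0.2396]
tool_rot: [-0.0, 0.548, 0.836, 0.0]
contact_force: [0.2, 0.3, 0.6]
gripper_width: 0.746
grasp_force: 0.0
```

```bash
python3 -c "
from h import *
go([.593,.255,.13],-19.5)"
```

```text
shift mm [-229.3   75.2  109.6] spin 43.0 yang 23.5 pos [0.4325 0.4352 0.2396] F [0.2 0.3 0.6] w 0.746 grip 0.0 t 2.4 q [-1.07  0.38  0.24  1.72 -0.1   1.05 -0.39]
```

Call:
send_rows(deltas="-0.046 0.015 0.01 8.5; -0.092 0.030 0.03 17; -0.138 0.045 0.05 25.5; -0.184 0.060 0.07 34; -0.229 0.075 0.09 42.5")

```text
t: 2.9
eef_pos: [0.5884, 0.2621, 0.1522]
tool_rot: [-0.0, 0.814, 0.581, 0.0]
contact_force: [0.5, 1.6, 0.1]
gripper_width: 0.753
grasp_force: 0.0
```

Call:
send_rows(deltas="0 0 0 0.5; 0 0 0 0.5; 0 0 0 0.5")

```text
t: 3.2
eef_pos: [0.5867, 0.2651, 0.1529]
tool_rot: [-0.001, 0.814, 0.581, 0.0]
contact_force: [0.3, 0.1, -0.5]
gripper_width: 0.754
grasp_force: 0.0
```

```bash
python3 - <<'E'
from h import *
go([.593,.255,.03],-19.5)
for n in ["top","scene"]:
    c=bot.read_camera(n)
    print(n,[(np.round(r["xyz"],3).tolist(),round(r["confidence"],2)) for r in bot.landmark_of(c,"lock_knob")[:2]])
    u=px(c,[.593,.255,.04]);print(u,px(c,bot.get_obs()["eef_pos"]))
    r0,c0=int(u[1])-50,int(u[0])-65
    cv2.imwrite(f"pics/k_{n}.png",cv2.resize(cv2.cvtColor(c["img"],cv2.COLOR_RGB2BGR)[r0:r0+100,c0:c0+130],(650,500),interpolation=cv2.INTER_CUBIC))
E
```

```text
shift mm [ -7.6   9.3 122.9] spin 0.5 yang -19.0 pos [0.5867 0.2651 0.1529] F [ 0.3  0.1 -0.5] w 0.754 grip 0.0 t 3.2 q [-0.82  0.54  0.42  1.73 -0.27  0.92 -0.62]
top [([0.519, 0.059, 0.203], 0.42), ([0.449, 0.083, 0.044], 0.31)]
[169.73355614 183.32598732] [159.12707583 176.1450608 ]
scene [([0.595, 0.254, 0.045], 0.59), ([0.446, 0.086, 0.05], 0.17)]
[313.50256428 205.6432068 ] [316.58770123 179.90545891]
```

View pics/k_scene.png

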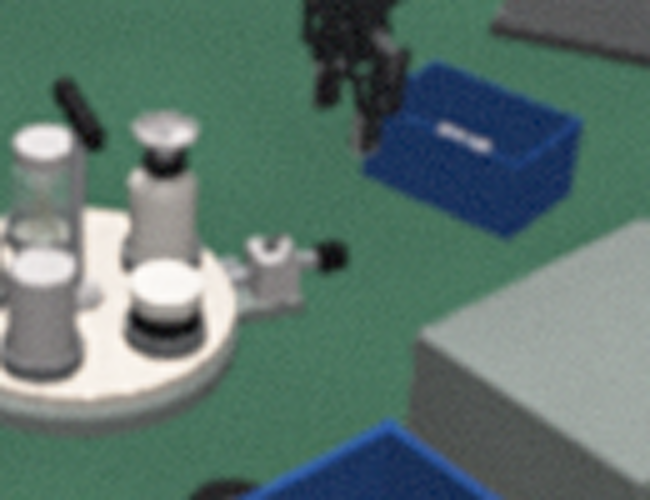

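The crop shows the knob at (330,257), which is full-picture (314,206) and matches the projected (0.593, 0.255, 0.04). The open fingers are above and clear.

Call:
send_rows(deltas="-0.008 0.009 0.02 0.5; -0.008 0.009 0.05 0.5; -0.008 0.009 0.07 0.5; -0.008 0.009 0.07 0.5; -0.008 0.009 0.07 0.5")

```text
t: 3.9
eef_pos: [0.5931, 0.2534, 0.0831]
tool_rot: [-0.0, 0.817, 0.576, 0.0]
contact_force: [0.3, -0.1, 0.2]
gripper_width: 0.75
grasp_force: 0.0
```

```bash
python3 -c "
from h import *
go([.593,.255,.03],-19.5)"
```

```text
shift mm [ 1.4 -0.7 53.1] spin -0.1 yang -19.6 pos [0.5931 0.2534 0.0831] F [ 0.3 -0.1  0.2] w 0.75 grip 0.0 t 3.9 q [-0.78  0.63  0.39  1.77 -0.32  0.8  -0.58]
```

Call:
send_rows(deltas="0.002 0 0.015 0; 0.002 0 0.03 0; 0.002 0 0.042 0; 0.002 0 0.052 0; 0.002 0 0.052 0")

```text
t: 4.4
eef_pos: [0.5926, 0.2541, 0.0286]
tool_rot: [-0.0, 0.817, 0.576, -0.002]
contact_force: [0.3, -0.0, 0.4]
gripper_width: 0.748
grasp_force: 0.0
```

Call:
send_rows(deltas="0 0 0 0; 0 0 0 0; 0 0 0 0; 0 0 0 0; 0 0 0 0", claw=0, force=40)

```text
t: 4.9
eef_pos: [0.5938, 0.255, 0.0314]
tool_rot: [-0.0, 0.817, 0.576, 0.0]
contact_force: [-3.2, 0.1, 5.5]
gripper_width: 0.284
grasp_force: 39.5
```

```bash
python3 -c "
from h import *
go([.593,.255,.03],-19.5)"
```

```text
shift mm [-0.3 -0.7  1.4] spin -0.1 yang -19.6 pos [0.5938 0.255  0.0314] F [-3.2  0.1  5.5] w 0.284 grip 39.5 t 4.9 q [-0.75  0.7   0.35  1.78 -0.35  0.71 -0.55]
```

Call:
send_rows(deltas="0.003 0 0 0; 0.006 0 0 0; 0.009 0 0 0; 0.012 0 0 0; 0.015 0 0 0", force=50)

```text
t: 5.4
eef_pos: [0.5985, 0.2684, 0.0313]
tool_rot: [-0.0, 0.817, 0.576, -0.001]
contact_force: [-7.3, -7.3, 13.2]
gripper_width: 0.285
grasp_force: 49.8
```

Call:
send_rows(deltas="0 0 0 0; 0 0 0 0")

```text
t: 5.6
eef_pos: [0.5985, 0.2683, 0.0313]
tool_rot: [-0.0, 0.817, 0.576, -0.001]
contact_force: [-4.3, -2.5, 8.0]
gripper_width: 0.281
grasp_force: 49.5
```

```bash
python3 - <<'E'
from h import *
go([.593,.255,.03],-19.5)
for n in ["scene"]:
    c=bot.read_camera(n)
    print(n,[(np.round(r["xyz"],3).tolist(),round(r["confidence"],2)) for r in bot.landmark_of(c,"lock_knob")[:2]])
    r0,c0=155,248
    cv2.imwrite(f"pics/k2_{n}.png",cv2.resize(cv2.cvtColor(c["img"],cv2.COLOR_RGB2BGR)[r0:r0+100,c0:c0+130],(650,500),interpolation=cv2.INTER_CUBIC))
E
```

```text
shift mm [-14.3  -0.7   1.4] spin -0.2 yang -19.7 pos [0.5985 0.2683 0.0313] F [-4.3 -2.5  8. ] w 0.281 grip 49.5 t 5.6 q [-0.77  0.72  0.35  1.76 -0.35  0.73 -0.57]
scene [([0.6, 0.269, 0.045], 0.56), ([0.468, -0.007, 0.042], 0.32)]
```

Call:
send_rows(deltas="0 0 0 0; 0 0 0 0; 0 0 0 0; 0 0 0 0", claw=0.75)

```text
t: 6.1
eef_pos: [0.599, 0.2689, 0.0305]
tool_rot: [0.0, 0.817, 0.576, 0.0]
contact_force: [-0.6, -0.4, 0.6]
gripper_width: 0.748
grasp_force: 0.0
```

Call:
send_rows(deltas="0 0 -0.02 0; 0 0 -0.06 0; 0 0 -0.11 0; 0 0 -0.16 0; 0 0 -0.21 0")

```text
t: 6.6
eef_pos: [0.5987, 0.2686, 0.2425]
tool_rot: [0.0, 0.817, 0.576, -0.0]
contact_force: [0.3, 1.1, 0.3]
gripper_width: 0.744
grasp_force: 0.0
```

```bash
python3 - <<'E'
from h import *
go([.522,.055,.25],-109.5)
for n in ["scene","top"]:
    c=bot.read_camera(n); C=cloud(c)
    print(n,[(q,np.round(r["xyz"],3).tolist(),round(r["confidence"],2)) for q in ("lock_knob","handle") for r in bot.landmark_of(c,q)[:2]])
    I=c["img"].max(-1); m=(np.hypot(C[...,0]-.596,C[...,1]-.262)<.035)&(C[...,2]>.035)&(C[...,2]<.06)&(I<70)
    print(n,"knob",m.sum(),C[m].mean(0).round(3))
    r0,c0=155,(248 if n=="scene" else 130)
    cv2.imwrite(f"pics/k3_{n}.png",cv2.resize(cv2.cvtColor(c["img"],cv2.COLOR_RGB2BGR)[r0:r0+100,c0:c0+130],(650,500),interpolation=cv2.INTER_CUBIC))
E
```

```text
shift mm [-226.9   -0.3   -7.4] spin 89.8 yang -19.7 pos [0.5987 0.2686 0.2425] F [0.3 1.1 0.3] w 0.744 grip 0.0 t 6.6 q [-0.85  0.47  0.47  1.62 -0.23  1.1  -0.66]
scene [('lock_knob', [0.598, 0.268, 0.044], 0.39), ('lock_knob', [0.528, 0.139, 0.048], 0.33), ('handle', [0.524, 0.056, 0.21], 0.81)]
scene knob 29 [0.606 0.262 0.047]
top [('lock_knob', [0.545, 0.468, -0.002], 0.7), ('lock_knob', [0.594, 0.27, 0.037], 0.65), ('handle', [0.524, 0.056, 0.208], 0.88)]
top knob 60 [0.598 0.266 0.051]
```

View pics/k3_scene.png

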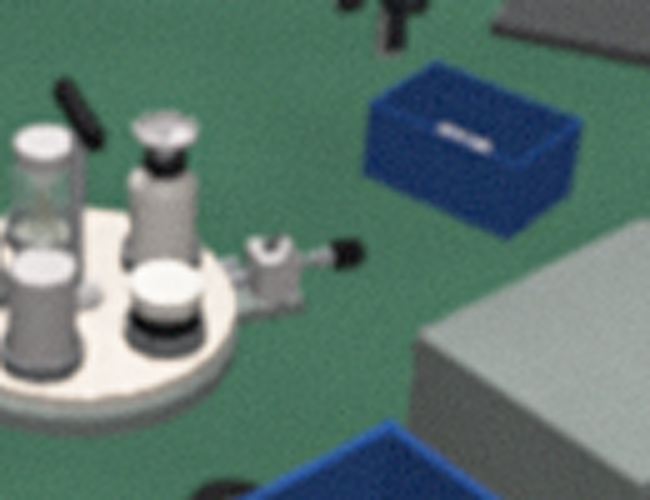

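The knob has moved from crop (330,257) to (347,252) and stayed there after release, so the pin is out. Next is the handle.

Call:
send_rows(deltas="-0.023 0 -0.025 8.5; -0.046 0 -0.03 17; -0.069 0 -0.03 25.5; -0.092 0 -0.03 34; -0.115 0 -0.03 42.5")

```text
t: 7.4
eef_pos: [0.5588, 0.1594, 0.2686]
tool_rot: [0.001, 0.971, 0.238, -0.002]
contact_force: [0.6, -0.2, 0.6]
gripper_width: 0.749
grasp_force: 0.0
```

```bash
python3 -c "
from h import *
go([.523,.0555,.265],-109.5)"
```

```text
shift mm [-79.8  75.7   3.9] spin 47.0 yang -62.5 pos [0.5588 0.1594 0.2686] F [ 0.6 -0.2  0.6] w 0.749 grip 0.0 t 7.4 q [-0.91  0.35  0.68  1.78 -0.24  1.1  -1.24]
```

Call:
send_rows(deltas="-0.016 0.015 0 8; -0.032 0.03 0 16; -0.048 0.045 0 24; -0.064 0.06 0 32; -0.08 0.076 0 40")

```text
t: 7.9
eef_pos: [0.5235, 0.0552, 0.2689]
tool_rot: [0.001, 0.994, -0.109, -0.001]
contact_force: [-0.1, -0.0, 0.5]
gripper_width: 0.749
grasp_force: 0.0
```

Call:
send_rows(deltas="0 0 0 7; 0 0 0 7; 0 0 0 7; 0 0 0 7")

```text
t: 8.3
eef_pos: [0.5248, 0.0566, 0.27]
tool_rot: [0.0, 0.986, -0.165, -0.0]
contact_force: [-0.2, -0.3, 0.2]
gripper_width: 0.743
grasp_force: 0.0
```

```bash
python3 - <<'E'
from h import *
go([.523,.0555,.2],-109.5)
for n in ["scene","top"]:
    c=bot.read_camera(n); C=cloud(c)
    print(n,[(q,np.round(r["xyz"],3).tolist(),round(r["confidence"],2)) for q in ("handle","pump","swabs","tin","oiler","grease") for r in bot.landmark_of(c,q)[:1]])
    u=px(c,[.523,.0555,.21]); print(u); r0,c0=int(u[1])-50,int(u[0])-65
    cv2.imwrite(f"pics/h_{n}.png",cv2.resize(cv2.cvtColor(c["img"],cv2.COLOR_RGB2BGR)[r0:r0+100,c0:c0+130],(650,500),interpolation=cv2.INTER_CUBIC))
E
```

```text
shift mm [-1.3  1.5 70. ] spin 0.5 yang -109.0 pos [0.5248 0.0566 0.27  ] F [-0.2 -0.3  0.2] w 0.743 grip 0.0 t 8.3 q [-0.97  0.28  0.91  1.91 -0.25  1.07 -1.86]
scene [('handle', [0.525, 0.056, 0.211], 0.62), ('pump', [0.522, 0.14, 0.05], 0.54), ('swabs', [0.447, 0.086, 0.048], 0.71), ('tin', [0.565, -0.014, 0.04], 0.89), ('oiler', [0.471, -0.006, 0.045], 0.77), ('grease', [0.471, -0.009, 0.044], 0.63)]
[263.57727028 177.23504492]
top [('handle', [0.519, 0.057, 0.208], 0.94), ('swabs', [0.544, 0.467, -0.003], 0.32), ('tin', [0.511, -0.469, 0.005], 0.66), ('oiler', [0.525, -0.17, -0.002], 0.78)]
[231.85326881 195.84573225]
```

View pics/h_scene.png

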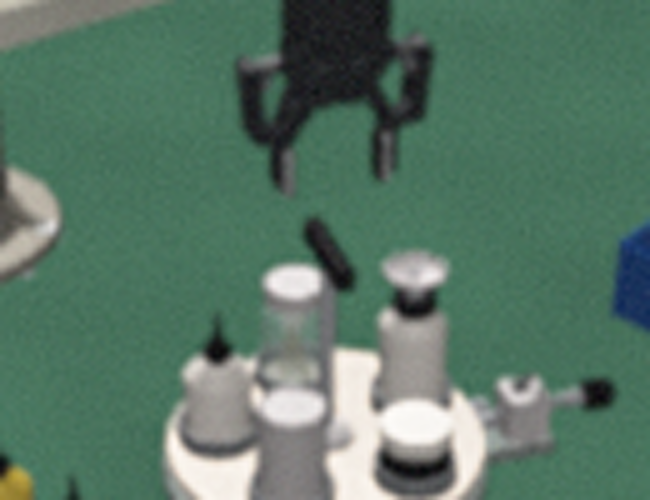

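The bar is at crop (330,252), centred between the open fingers at (285,175) and (385,165). All bottles are standing and the pin is still out.

Call:
send_rows(deltas="-0.001 0.001 0.02 0.5; -0.001 0.001 0.04 0.5; -0.001 0.001 0.06 0.5; -0.001 0.001 0.07 0.5; -0.001 0.001 0.07 0.5")

```text
t: 9.5
eef_pos: [0.5229, 0.0552, 0.1996]
tool_rot: [0.001, 0.985, -0.171, -0.001]
contact_force: [0.5, 0.9, -0.3]
gripper_width: 0.752
grasp_force: 0.0
```

Call:
send_rows(deltas="0 0 0 0; 0 0 0 0; 0 0 0 0; 0 0 0 0; 0 0 0 0", claw=0, force=60)

```text
t: 10.0
eef_pos: [0.524, 0.0549, 0.2015]
tool_rot: [-0.0, 0.985, -0.171, 0.0]
contact_force: [-2.0, -1.1, 6.3]
gripper_width: 0.176
grasp_force: 59.2
```

```bash
python3 -c "
from h import *
go([.523,.0555,.2],-37.5)"
```

```text
shift mm [-1.2 -0.3  1.5] spin -72.2 yang -109.7 pos [0.524  0.0549 0.2015] F [-2.  -1.1  6.3] w 0.176 grip 59.2 t 10.0 q [-0.9   0.37  0.86  1.99 -0.35  0.93 -1.78]
```

Call:
send_rows(deltas="0 0 0 -1; 0 0 0 -3; 0 0 0 -6; 0 0 0 -9; 0 0 0 -12")

```text
t: 10.5
eef_pos: [0.524, 0.0551, 0.2015]
tool_rot: [-0.0, 0.998, -0.066, 0.0]
contact_force: [-1.6, -0.7, 4.8]
gripper_width: 0.178
grasp_force: 59.1
```

Call:
send_rows(deltas="0 0 0 -3; 0 0 0 -6; 0 0 0 -9; 0 0 0 -12; 0 0 0 -15")

```text
t: 11.0
eef_pos: [0.524, 0.0555, 0.2015]
tool_rot: [-0.0, 0.998, 0.065, 0.0]
contact_force: [-2.1, 0.5, 5.6]
gripper_width: 0.178
grasp_force: 59.1
```

```bash
python3 -c "
from h import *
go([.523,.0555,.2],-37.5)
c=bot.read_camera('scene')
print([(q,np.round(r['xyz'],3).tolist(),round(r['confidence'],2)) for q in ('pump','swabs','tin','oiler','grease','lock_knob') for r in bot.landmark_of(c,q)[:1]])"
```

```text
shift mm [-1.  -0.1  1.5] spin -45.0 yang -82.5 pos [0.524  0.0555 0.2015] F [-2.1  0.5  5.6] w 0.178 grip 59.1 t 11.0 q [-0.82  0.34  0.74  1.98 -0.28  0.92 -1.38]
[('pump', [0.488, 0.132, 0.045], 0.9), ('swabs', [0.443, 0.047, 0.049], 0.62), ('tin', [0.594, 0.018, 0.046], 0.74), ('oiler', [0.442, -0.188, 0.004], 0.87), ('grease', [0.583, 0.114, 0.042], 0.69), ('lock_knob', [0.602, 0.27, 0.045], 0.6)]
```

Turning well; forces are low.

Call:
send_rows(deltas="0 0 0 -3; 0 0 0 -6; 0 0 0 -9; 0 0 0 -12; 0 0 0 -15")

```text
t: 11.85
eef_pos: [0.524, 0.0558, 0.2015]
tool_rot: [-0.001, 0.981, 0.194, 0.0]
contact_force: [-3.7, 1.0, 7.1]
gripper_width: 0.174
grasp_force: 59.4
```

Call:
send_rows(deltas="0 0 0 -3; 0 0 0 -6; 0 0 0 -9; 0 0 0 -12; 0 0 0 -15")

```text
t: 12.35
eef_pos: [0.5238, 0.0562, 0.2015]
tool_rot: [-0.001, 0.947, 0.321, 0.0]
contact_force: [-3.9, 2.0, 8.0]
gripper_width: 0.175
grasp_force: 59.5
```

Call:
send_rows(deltas="0 0 0 -3; 0 0 0 -6; 0 0 0 -9; 0 0 0 -11; 0 0 0 -12")

```text
t: 12.85
eef_pos: [0.5236, 0.0564, 0.2015]
tool_rot: [-0.001, 0.909, 0.418, 0.0]
contact_force: [-5.0, 2.6, 8.3]
gripper_width: 0.176
grasp_force: 59.6
```

Call:
send_rows(deltas="0 0 0 -2; 0 0 0 -3; 0 0 0 -3; 0 0 0 -3")

```text
t: 13.25
eef_pos: [0.5235, 0.0564, 0.2015]
tool_rot: [-0.001, 0.898, 0.441, 0.0]
contact_force: [-4.8, 2.4, 8.4]
gripper_width: 0.175
grasp_force: 59.6
```

```bash
python3 - <<'E'
from h import *
go([.523,.0555,.2],-37.5)
A={"swabs":180,"pump":108,"grease":36,"tin":-36,"oiler":-108}
S=[];D=[];ax=np.array([.522,.0555])
for k in range(2):
  for n in ["scene","top"]:
    c=bot.read_camera(n); C=cloud(c)
    for q,a in A.items():
        rs=[r for r in bot.landmark_of(c,q) if abs(r["xyz"][2]-.046)<.02 and abs(np.hypot(*(np.array(r["xyz"][:2])-ax))-.082)<.012]
        if rs:
            d=np.array(rs[0]["xyz"][:2])-ax; print(n,q,round((np.degrees(np.arctan2(d[1],d[0]))-a)%360,1),round(rs[0]["confidence"],2))
    print([np.round(r["xyz"],3).tolist() for r in bot.landmark_of(c,"lock_knob")[:2]])
    P=C; dd=P[...,:2]-ax; r=np.hypot(dd[...,0],dd[...,1]); sat=np.ptp(c["img"].astype(int),axis=-1)
    m=(r>.130)&(r<.175)&(dd[...,0]<-.08)&(dd[...,1]>0)&(dd[...,1]<.1)&(sat<25)&(C[...,2]<.05)
    if m.sum(): print(n," tongue yaw",m.sum(),np.degrees(np.arctan2(dd[m][:,1],dd[m][:,0])).mean()-180)
    u=px(c,[.48,.08,.1]); r0,c0=int(u[1])-50,int(u[0])-65
    cv2.imwrite(f"pics/f_{n}.png",cv2.resize(cv2.cvtColor(c["img"],cv2.COLOR_RGB2BGR)[r0:r0+100,c0:c0+130],(780,600),interpolation=cv2.INTER_CUBIC))
E
```

```text
shift mm [-1.1  0.2  1.5] spin -0.2 yang -37.7 pos [0.5235 0.0564 0.2015] F [-4.8  2.4  8.4] w 0.175 grip 59.6 t 13.25 q [-0.68  0.3   0.56  1.98 -0.2   0.91 -0.68]
scene swabs 51.0 0.75
scene pump 51.0 0.64
scene grease 50.2 0.54
scene tin 53.1 0.6
scene oiler 52.0 0.8
[[0.599, 0.267, 0.043]]
scene  tongue yaw 4 -23.173008215623042
top swabs 52.3 0.76
top grease 51.9 0.52
top oiler 51.2 0.81
[[0.597, 0.267, 0.041], [0.384, -0.329, 0.0]]
scene swabs 51.8 0.78
scene grease 52.0 0.44
scene tin 50.9 0.53
scene oiler 53.1 0.74
[[0.596, 0.268, 0.043], [0.333, -0.246, -0.001]]
scene  tongue yaw 4 -23.190412109139658
top swabs 53.0 0.81
top grease 53.2 0.59
top oiler 53.1 0.87
[[0.599, 0.272, 0.035]]
```

View pics/f_top.png

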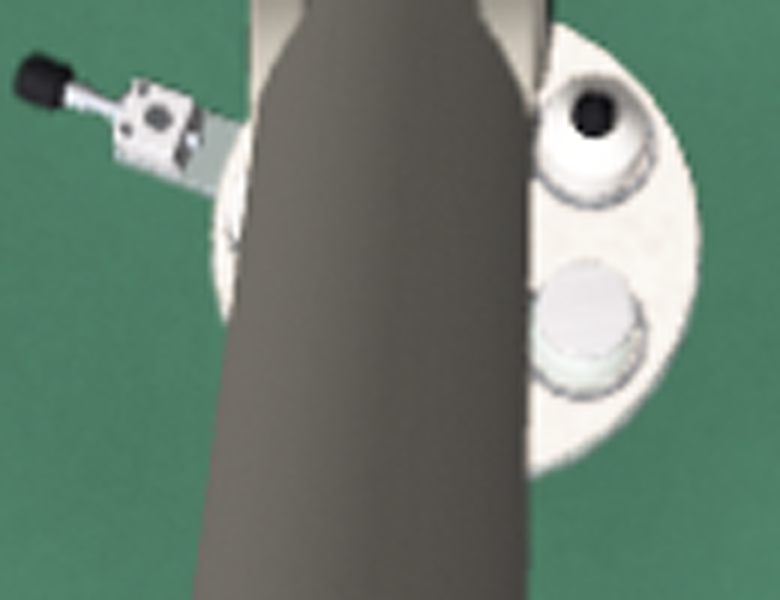

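View pics/f_scene.png

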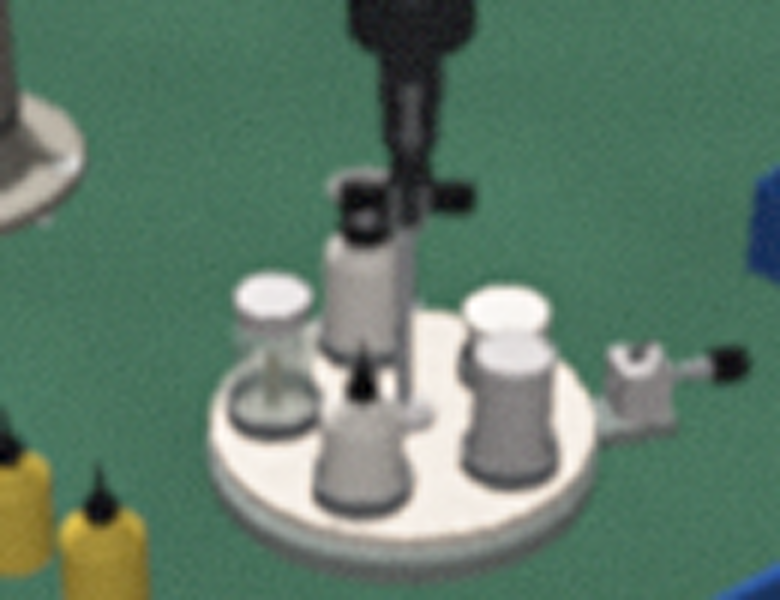

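Every thing is standing in its cup, the pump is at the tongue side (scene crop (365,270)) and the pin is out (725,362). The tool turned 72.0° and the tray yaw is about 52.3° against a target of 52.5°. I'll nudge it, tighten the grip, settle and recheck.

Call:
send_rows(deltas="0 0 0 -0.2; 0 0 0 -0.2; 0 0 0 -0.2; 0 0 0 -0.2; 0 0 0 -0.2", force=100, claw=0)

```text
t: 15.15
eef_pos: [0.5235, 0.0564, 0.2016]
tool_rot: [-0.001, 0.897, 0.443, 0.0]
contact_force: [-5.3, 3.0, 10.1]
gripper_width: 0.165
grasp_force: 97.6
```

Call:
send_rows(deltas="0 0 0 0; 0 0 0 0; 0 0 0 0; 0 0 0 0; 0 0 0 0")

```text
t: 15.65
eef_pos: [0.5235, 0.0564, 0.2016]
tool_rot: [-0.001, 0.897, 0.442, 0.0]
contact_force: [-3.9, 2.6, 9.5]
gripper_width: 0.168
grasp_force: 97.6
```

```bash
python3 - <<'E'
from h import *
go([.523,.0555,.2],-37.5)
A={"swabs":180,"pump":108,"grease":36,"tin":-36,"oiler":-108}
ax=np.array([.522,.0555]);L=[]
for n in ["scene","top","scene"]:
    c=bot.read_camera(n)
    for q,a in A.items():
        for r in bot.landmark_of(c,q)[:2]:
            d=np.array(r["xyz"][:2])-ax; v=(np.degrees(np.arctan2(d[1],d[0]))-a)%360
            if abs(v-52)<10 and abs(np.hypot(*d)-.082)<.012: L.append(v)
    print([np.round(r["xyz"],3).tolist() for r in bot.landmark_of(c,"lock_knob")[:1]])
print(len(L),np.mean(L),np.std(L))
E
```

```text
shift mm [-1.1  0.2  1.6] spin 0.0 yang -37.5 pos [0.5235 0.0564 0.2016] F [-3.9  2.6  9.5] w 0.168 grip 97.6 t 15.65 q [-0.68  0.3   0.56  1.98 -0.2   0.91 -0.68]
[[0.524, 0.055, 0.209]]
[[0.596, 0.271, 0.036]]
[[0.599, 0.268, 0.044]]
10 51.6548508680947 1.4472803076787277
```

```bash
python3 -c "
from h import *
print(bot.hand_in())"
```

```text
the job is handed in; nothing more can be done
None
```

I pulled the pin out to its outer stop, where it stayed, then turned the carousel 72° to bring the pump bottle in line with the tongue. I handed the job in with the gripper still holding the handle at about 98 N; the last pictures showed all bottles and jars standing and the pin out.

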